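Feel the end float of a trim-winder spindle and centre it

ROBOT

A 6-joint arm with a two-finger parallel gripper is mounted at the origin on the work surface. World frame = base frame: x ahead of the robot, y to its left, z up, the work surface at z = 0. Lengths are in mm, angles in rad, forces in N, time in s.
With the tool pointing down it reaches from about 275 to 1000 mm from the base axis. Payload 8.4 kg.
Tool frame: the origin (TCP) lies at the centre of the arm's flange, where the gripper is bolted on; the fingertips stand 173 mm ahead of it and the grasp point (between the pads) lies 155 mm ahead of it; z points along the fingers, y is the direction in which the jaws open and shut (so a half turn about z gives the same grasp; the last joint's range is limited). The gripper opens to 85 mm and grips with 20 to 120 N. Pads are 22 mm wide; open, the fingers measure 114 mm over their backs; the gripper's body (76 mm by 85 mm) begins 54 mm behind the grasp point. The pads swing forward as they close: fully open they stand 13 mm farther back than shut.
Start: joints at [-0.002, 0.353, 1.633, -0, 1.155, -0.002], TCP at [625.004, -0, 404.681] pointing down, gripper open.
Joint ranges: [-2.63, 2.63], [-0.92, 2.1], [0.06, 2.66], [-1.3, 4.44], [0, 2.69], [-3.02, 3.02]. Speed limits (rad/s): [2.22, 2.22, 2.79, 3.14, 3.14, 3.14].

INTERFACE

Orientations are given as [roll, pitch, yaw] about the fixed x, y, z axes, in that order (R = Rz(yaw) Ry(pitch) Rx(roll)).
In Python, from rig import sense, grab_frame, camera_model, sign_off gives the robot as it stands. The module is installed in compiled form; this text tells all that it offers.
- The arm moves only by the tool step_arm, never from a script. Its argument "commands" is a list of rows, each a list of 3 entries, a list of its own where there are three numbers: the shift along the tool's x, y, z in mm, then the turn about the tool's z in rad, then the opening, from 0 (shut) to 1 (fully open). A call has 1 to 20 rows; each row shifts and turns the pose as measured when the row begins, along the tool's axes as they then stand; what a row does not reach is not made up. A row lasts 1/8 s, in which the tool goes at most 62.5 mm and 10.7 degrees, less where a joint would pass 70% of its speed; a pose out of reach is approached as far as the arm can. A call with a gripper value outside its range is refused whole. The fingers move at their own pace and stop on an object; "force" is the grip in N (left out, the last holds). Time passes only in rows, so rows that do not move let the fingers close. It gives the time, the measured TCP pose, the force and the opening at its end, in the units of the state.
- sense(): the state, without advancing time (a new reading comes with each control period).
- grab_frame(name): name is "scene" or "side" or "wrist"; returns the picture (480x640x3 uint8, blue, green, red); there is no depth.
- camera_model(name): a dict with "fx", "fy", "cx", "cy" (pixels), "dist" ([k1, k2, p1, p2, k3] as OpenCV has them; the pictures are not rectified), "R" (3x3) and "t" (3): a world point X has camera coordinates R X + t. Camera axes: x right, y down, z forward; pixel columns grow to the right and rows downward; lengths in mm; the calibration is good to about 2 mm. A picture is of the moment at which its call begins: read the wrist's pose just before it. camera_model takes no time and is no camera call; for the wrist camera it gives the pose at the moment of the call.
- sign_off(): hands the job in, once; it reports no verdict.
The state is a dict: "clock": time; "qpos": joint angles; "qvel": joint speeds; "joint_efforts": joint torques, N m; "eef_pos": TCP position; "tcp_rot": TCP orientation; "contact_force": force on the tool from outside, world axes, zero at the start; "wrist_torque": the same for the moment, N m; "opening": opening from 0.0 (shut) to 1.0 (fully open).
Only numpy, scipy, OpenCV 4.12 (cv2) and the standard library are available. Lean on these libraries where they do the work, as an engineer would, in place of code of your own. Each camera call takes 0.05 s, during which the arm holds its last target. There are 200 camera calls.

TASK

Check the end float of the spindle on the trim winder: push the spindle in (towards the housing) along its axis until you feel it firmly against its inner stop, then pull it out until you feel it firmly against its outer stop, resting on each stop for about half a second. Then leave the spindle halfway between its two stops, let go and move clear. Feel for the stops gently, with about 1 kg of force and never as much as 2 kg, and do not knock the other things on the table about.

Things in the scene. Friction and masses are not known exactly. Their poses are not given: they have to be found in the camera images.
- winder: Fixed winding stand, place and yaw vary. Origin on the table under the knob centre (spindle at 0); z up, y level along the spindle from knob to housing (the push-in direction). Along y, mm: base plate 45 to 315 (120 wide, 12 thick), grey bearing upright 85 to 105 (50 wide, 125 high), reel 135 to 195, closed grey housing 225 to 305 (100 wide, 136 high), dark motor behind it to 355.
- spindle (a joint): Slide of the spindle (knob, 12 mm shaft, 84 mm black reel with red trim), m, growing as it goes in to the housing. Drag 2.5 N; stays where left; does not turn. Hidden hard stops in the housing: inner between +2 and +20 mm, outer -2 to -20 mm, 15 to 29 mm apart; both differ from start to start (their middle up to 6 mm from 0) and can only be felt.
- knob (a point): Centre of the black plastic knob on the free end of the spindle: plain cylinder 36 mm in diameter, 40 mm long, axis level along the spindle, centre 100 mm above the table; moves with the spindle. Free all round; can be gripped from above across its diameter. 45 mm or more of free shaft between it and the bearing upright.
- hat_a: Bystander: open stiff drum hat, white with red bands, 170 mm diameter, 130 high. Origin under its centre.
- hat_b: Bystander: open stiff drum hat, white with red bands, 160 mm diameter, 120 high. Origin under its centre.
- trim_spool: Bystander: upright spool of red trim with black flanges, 56 mm diameter, 70 high, beside the winder. Origin under its centre.
- glue_stick: Bystander: white glue stick lying on the table, 11 mm diameter, 100 long. Origin underneath its middle.
- marker: Bystander: green marker lying on the table, 14 mm diameter, 130 long. Origin underneath its middle.
- phone: Bystander: phone lying flat, 148 x 72 x 9 mm. Origin under its centre.
- scissors: Bystander: scissors with blue handles lying flat, about 190 mm long, 10 high. Origin on the table near the pivot.

How it is judged:
By the outcome, as a careful person would: the job done as asked, in the order asked, and still so for the second after the job is handed in, with the robot touching nothing.
It also fails if it takes over 48 s, if anything falls off the work surface, if the arm or the gripper's body presses on something with over 40 N, if the wrist force passes 120 N, or if a joint passes its speed limit or range.

## Working session

There is one attempt and no reset: what is moved stays moved. The work goes in short steps, Python scripts to look and compute and a tool call to move; the robot and the scene stay as the last step left them, time stands still between calls to the robot, and variables do not carry over. Pictures are saved under pics/ and viewed, about 8 in all and at most 12, crops included, and the job is handed in when it is done.

Besides the shell and the picture viewer there is one more tool, called as name(argument=value, ...) on one line, values as JSON. step_arm: Moves the arm, as the interface text tells. Its arguments: {"type":"object","properties":{"commands":{"type":"array","items":{"type":"array"}},"force":{"type":"number"}},"required":["commands"]}

```bash
mkdir -p pics; python3 - <<'E'
from rig import *
import cv2
s=sense();print({k:s[k] for k in s})
for n in("scene","side"):
    cv2.imwrite(f"pics/{n}0.png",grab_frame(n))
    m=camera_model(n);print(n,m)
E
```

```text
{'clock': 0.0, 'qpos': array([-2.40733087e-03,  3.53680530e-01,  1.63411725e+00, -6.63231966e-06,
        1.15521197e+00, -2.35262705e-03]), 'qvel': array([-0.00087833,  0.00136366, -0.0003658 ,  0.00036985, -0.00109517,
        0.00035346]), 'joint_efforts': array([-2.03471049e-03, -6.05236173e+01, -3.42063046e+01, -2.62302356e-04,
        9.48130677e-03,  3.61521288e-06]), 'eef_pos': array([ 6.24773445e+02, -5.06223906e-03,  4.03948513e+02]), 'tcp_rot': array([-3.14017554e+00,  2.73005982e-06,  1.57074431e+00]), 'contact_force': array([-0.0708715 ,  0.2168394 ,  0.45222232]), 'wrist_torque': array([ 0.03010338, -0.04640053,  0.02904716]), 'opening': 1.0002570243455857}
scene {'fx': 495.50632419275234, 'fy': 495.50632419275234, 'cx': 320.1493345245451, 'cy': 237.1586326870928, 'dist': array([-0.05429782,  0.        ,  0.        ,  0.        ,  0.        ]), 'R': array([[ 0.20661368,  0.97835857, -0.01119347],
       [ 0.73079372, -0.1619187 , -0.66311603],
       [-0.65057768,  0.12882873, -0.74843292]]), 't': array([-157.54839131, -371.66432143, 1616.6106843 ])}
side {'fx': 543.3105595940879, 'fy': 543.3105595940879, 'cx': 313.39674212421534, 'cy': 234.38232083992406, 'dist': array([-0.11207312,  0.        ,  0.        ,  0.        ,  0.        ]), 'R': array([[-0.90838099, -0.4174714 ,  0.02369837],
       [-0.24505119,  0.48557443, -0.83914682],
       [ 0.33881247, -0.76807233, -0.54338844]]), 't': array([ 514.15229657,  176.68126634, 1170.29988238])}
```

View pics/scene0.png

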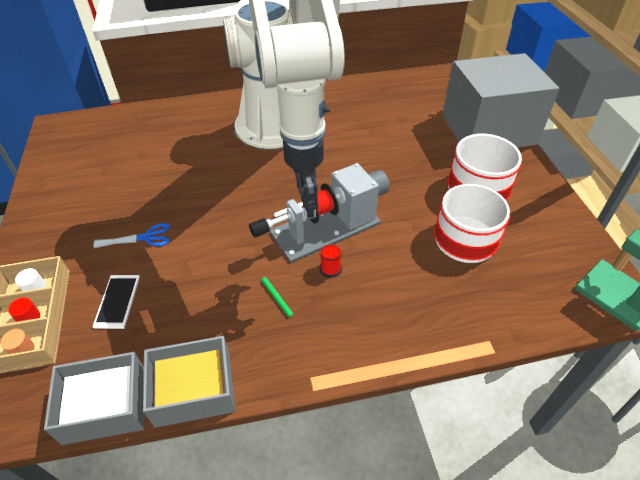

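View pics/side0.png

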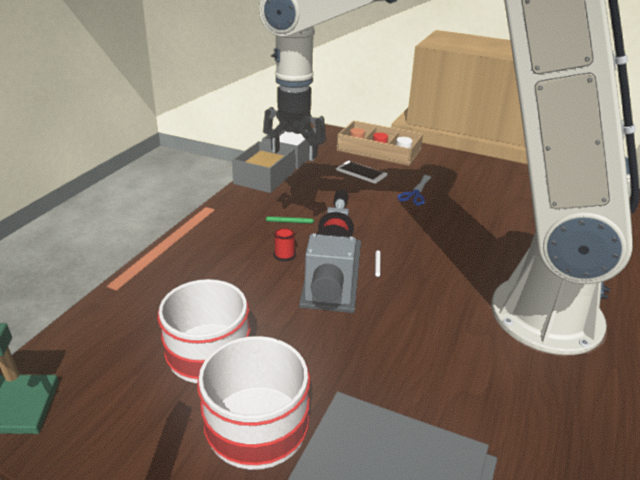

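```bash
python3 - <<'E'
import cv2
a=cv2.imread("pics/scene0.png")[155:265,235:395]
cv2.imwrite("pics/c1.png",cv2.resize(a,None,fx=5,fy=5,interpolation=cv2.INTER_CUBIC))
E
cat > h.py <<'E'
import numpy as np,cv2
from rig import *
def ray(n,u,v,m=None):
    m=m or camera_model(n)
    K=np.array([[m['fx'],0,m['cx']],[0,m['fy'],m['cy']],[0,0,1]])
    p=cv2.undistortPoints(np.array([[[u,v]]],float),K,m['dist'])[0,0]
    R=np.array(m['R']);return -R.T@m['t'],R.T@np.array([p[0],p[1],1])
def onz(n,u,v,z,m=None):
    c,d=ray(n,u,v,m);return c+d*(z-c[2])/d[2]
def proj(n,X,m=None):
    m=m or camera_model(n)
    K=np.array([[m['fx'],0,m['cx']],[0,m['fy'],m['cy']],[0,0,1]])
    return cv2.projectPoints(np.array(X,float).reshape(-1,1,3),cv2.Rodrigues(np.array(m['R']))[0],np.array(m['t'],float),K,m['dist'])[0][:,0]
E
```

```text
(no output)
```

View pics/c1.png

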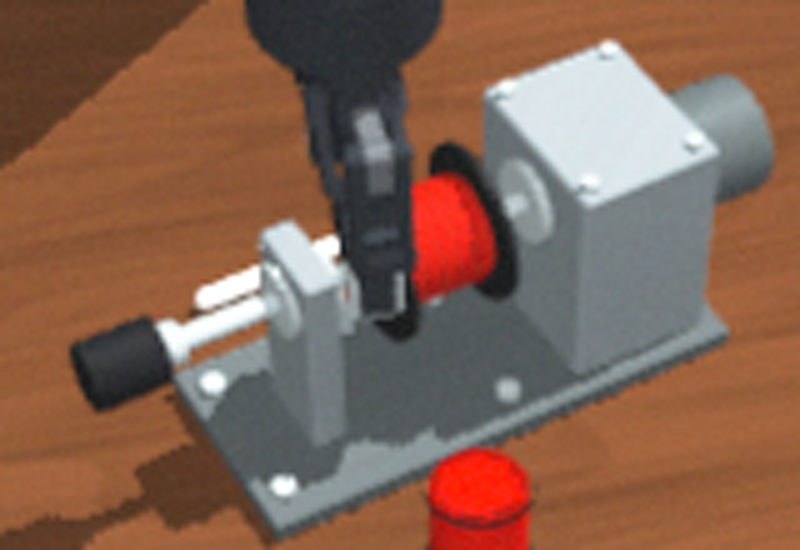

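The crop (offset 235,155, ×5) shows the knob centre near (121,363), the housing top corners at (486,93), (612,42), (718,152) and (583,207), the plate's near edge from (278,528) to (727,332), and the glue stick behind the upright.

```bash
python3 - <<'E'
from h import *
f=lambda u,v,z:onz("scene",235+u/5,155+v/5,z)
c=[f(*p,136) for p in((486,93),(612,42),(718,152),(583,207))]
print(np.round(c,1)); 
d=(c[1]-c[0]+c[2]-c[3]);print("yaw housing",np.arctan2(d[1],d[0]))
a,b=f(278,528,12),f(727,332,12);print(a,b,np.arctan2(*(b-a)[1::-1]),np.linalg.norm(b-a))
k=f(121,363,100);hc=np.mean(c,0);e=hc-k;print("knob",k,"yaw knob-housing",np.arctan2(e[1],e[0]),np.linalg.norm(e[:2]))
cm=camera_model("wrist");print(cm['R'],cm['t'],-cm['R'].T@cm['t'])
E
```

```text
[[435.9 101.5 136. ]
 [411.4 173.4 136. ]
 [503.2 202.8 136. ]
 [526.6 128.6 136. ]]
yaw housing 1.886747561026622
[590.03045221 -37.75454865  12.        ] [510.44378949 215.49247197  12.        ] 1.8752883138190284 265.4582647762396
knob [ 545.97724061 -100.79720296  100.        ] yaw knob-housing 1.8658631881561334 263.7695368606545
[[ 9.99997568e-01 -2.32487955e-04 -2.19329976e-03]
 [ 3.90713128e-04 -9.60028724e-01  2.79901226e-01]
 [-2.17070444e-03 -2.79901402e-01 -9.60026298e-01]] [-623.60836665  -36.53110431  380.73685416] [624.44759021  71.35288837 374.37473348]
```

step_arm(commands=[[[-25,-19,0],0,1],[[-26,-20,0],0,1],[[-26,-20,0],0,1],[[-25,-19,0],0,1],[[0,0,20],-0.15,1],[[0,0,20],-0.155,1],[[0,0,20],0,1],[[0,0,0],0,1]])

```text
clock: 1.1
eef_pos: [543.0, -105.0, 340.4]
tcp_rot: [-3.137, -0.002, 1.886]
contact_force: [0.1, 0.3, -0.3]
opening: 1.002
```

```bash
python3 - <<'E'
from h import *
s=sense();print(s['clock'],s['eef_pos'],s['tcp_rot'],s['contact_force'])
m=camera_model("wrist");im=grab_frame("wrist");cv2.imwrite("pics/w1.png",im)
import pickle;pickle.dump(m,open("w1.pkl","wb"))
E
```

```text
1.1 [ 542.96386038 -105.03031762  340.40279463] [-3.13673950e+00 -2.05048990e-03  1.88597064e+00] [ 0.06407957  0.34300734 -0.27988732]
```

View pics/w1.png

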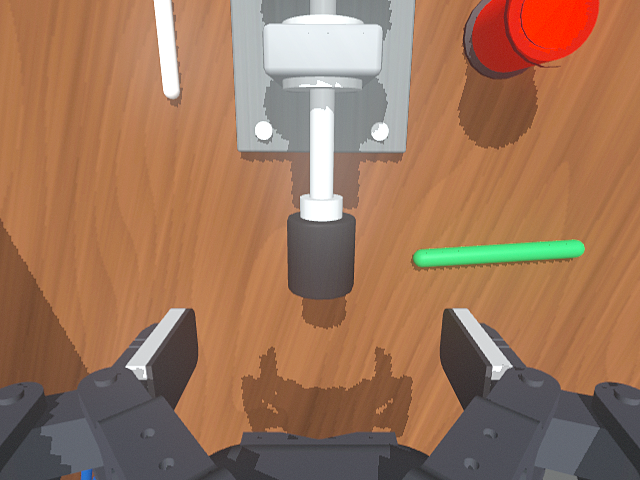

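The wrist view shows the knob at columns 288–355 (centre 321) and rows 213–297. The shaft leads up to the upright, and both finger pads are clear on either side.

```bash
python3 - <<'E'
from h import *
import pickle;m=pickle.load(open("w1.pkl","rb"))
p=np.array([543,-105.,340.4]);a=1.886;ex=np.array([np.cos(a),np.sin(a),0]);ey=np.array([np.sin(a),-np.cos(a),0])
q=lambda u,v,z:np.round([(onz("wrist",u,v,z,m)-p)@ex,(onz("wrist",u,v,z,m)-p)@ey],1)
print("cam",(-m['R'].T@m['t']-p)@ex)
print("knob ctr@100",onz("wrist",321,257,100,m))
print("rows",q(321,213,118),q(321,297,118),q(321,213,100),q(321,297,100),"axis pts",q(321.5,150,106),q(321,255,118), "upright",q(265,25,125),q(382,25,125))
print("plate",q(238,152,12),q(405,158,12),q(231,0,12),q(414,0,12))
E
```

```text
cam 71.47989878993936
knob ctr@100 [ 542.36065918 -104.1276373   100.        ]
rows [29.2 -0.4] [-14.3  -0.3] [25.2 -0.4] [-22.3  -0.3] axis pts [57.8 -0.2] [ 8.1 -0.3] upright [109.  -23.3] [109.   24.4]
plate [ 50.2 -59.4] [46.  59.4] [146.5 -58.7] [146.3  59.4]
```

step_arm(commands=[[[5,0,15],0,1],[[0,0,15],0,1],[[0,0,15],0,1],[[0,0,15],0,1],[[0,0,13],0,1],[[0,0,12],0,1],[[0,0,0],0,1]])

```text
clock: 2.02
eef_pos: [541.9, -99.8, 251.2]
tcp_rot: [-3.139, -0.001, 1.886]
contact_force: [-0.2, 0.1, -0.0]
opening: 0.999
```

```bash
python3 - <<'E'
from h import *
s=sense();print(s['clock'],s['eef_pos'],s['tcp_rot'],s['contact_force'])
cv2.imwrite("pics/w2.png",grab_frame("wrist"))
E
```

```text
2.025 [541.91746996 -99.84843533 251.21478961] [-3.13896414e+00 -7.89973184e-04  1.88586269e+00] [-0.15201707  0.11786574 -0.00392766]
```

View pics/w2.png

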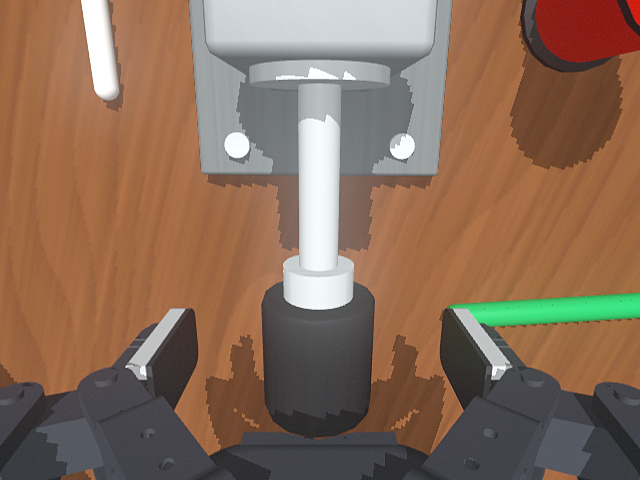

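The knob sits centrally between the open pads (columns 263–375, rows 285–435), so I close on it.

step_arm(commands=[[[0,0,0],0,0.3],[[0,0,0],0,0.3],[[0,0,0],0,0.3],[[0,0,0],0,0.3],[[0,0,0],0,0.3],[[0,0,0],0,0.3]], force=45)

```text
clock: 2.82
eef_pos: [541.7, -100.3, 253.2]
tcp_rot: [-3.139, 0.0, 1.886]
contact_force: [-0.9, -0.6, -2.3]
opening: 0.404
```

```bash
cat > f.py <<'E'
from h import *
s=sense();a=1.886;e=np.array([np.cos(a),np.sin(a),0]);y=np.array([np.sin(a),-np.cos(a),0])
p=s['eef_pos'];F=s['contact_force']
print("t %.2f pos_ax %.2f lat %.2f z %.2f | F ax %.2f lat %.2f z %.2f op %.3f yaw %.4f"%(s['clock'],p@e,p@y,p[2],F@e,F@y,F[2],s['opening'],s['tcp_rot'][2]),s['wrist_torque'].round(2))
E
python3 f.py
```

```text
t 2.83 pos_ax -263.29 lat 483.96 z 253.17 | F ax -0.31 lat -1.02 z -2.34 op 0.404 yaw 1.8856 [ 0.06 -0.31 -0.05]
```

step_arm(commands=[[[1,0,0],0,0.2],[[1,0,0],0,0.2],[[1,0,0],0,0.2]])

```text
clock: 3.2
eef_pos: [540.9, -97.8, 253.2]
tcp_rot: [-3.14, 0.001, 1.886]
contact_force: [-0.1, -2.2, -2.7]
opening: 0.406
```

```bash
python3 f.py
```

```text
t 3.20 pos_ax -260.65 lat 483.94 z 253.19 | F ax -2.10 lat -0.78 z -2.72 op 0.406 yaw 1.8857 [-0.25 -0.29 -0.11]
```

step_arm(commands=[[[0.8,0,0],0,0.2],[[0.8,0,0],0,0.2],[[0.8,0,0],0,0.2]])

```text
clock: 3.58
eef_pos: [540.1, -95.3, 253.2]
tcp_rot: [-3.14, 0.001, 1.886]
contact_force: [-0.1, -3.0, -3.1]
opening: 0.409
```

```bash
python3 f.py
```

```text
t 3.58 pos_ax -258.10 lat 483.97 z 253.18 | F ax -2.85 lat -1.07 z -3.11 op 0.409 yaw 1.8858 [-0.27 -0.33 -0.08]
```

step_arm(commands=[[[0.8,0,0],0,0.2],[[0.8,0,0],0,0.2],[[0.8,0,0],0,0.2]])

```text
clock: 3.95
eef_pos: [539.3, -92.9, 253.2]
tcp_rot: [-3.139, 0.001, 1.886]
contact_force: [-1.0, -1.9, -2.3]
opening: 0.406
```

```bash
python3 f.py
```

```text
t 3.95 pos_ax -255.52 lat 483.96 z 253.16 | F ax -1.50 lat -1.59 z -2.27 op 0.406 yaw 1.8858 [-0.27 -0.28 -0.13]
```

Just drag so far (about 2 N).

step_arm(commands=[[[0.8,0,0],0,0.2],[[0.8,0,0],0,0.2],[[0.8,0,0],0,0.2]])

```text
clock: 4.32
eef_pos: [538.6, -90.5, 253.2]
tcp_rot: [-3.14, 0.001, 1.886]
contact_force: [-0.7, -3.3, -3.1]
opening: 0.408
```

```bash
python3 f.py
```

```text
t 4.33 pos_ax -252.97 lat 483.99 z 253.20 | F ax -2.95 lat -1.74 z -3.15 op 0.408 yaw 1.8858 [-0.26 -0.34 -0.1 ]
```

step_arm(commands=[[[0.8,0,0],0,0.2],[[0.8,0,0],0,0.2]])

```text
clock: 4.58
eef_pos: [538.0, -88.8, 253.2]
tcp_rot: [-3.14, 0.001, 1.886]
contact_force: [-1.3, -2.7, -3.1]
opening: 0.401
```

```bash
python3 f.py
```

```text
t 4.58 pos_ax -251.25 lat 484.00 z 253.19 | F ax -2.22 lat -2.05 z -3.11 op 0.401 yaw 1.8858 [-0.24 -0.36 -0.06]
```

step_arm(commands=[[[0.8,0,0],0,0.2]])

```text
clock: 4.7
eef_pos: [537.8, -88.0, 253.2]
tcp_rot: [-3.14, 0.001, 1.886]
contact_force: [-1.9, -1.4, -2.2]
opening: 0.407
```

```bash
python3 f.py
```

```text
t 4.70 pos_ax -250.40 lat 484.01 z 253.18 | F ax -0.77 lat -2.22 z -2.23 op 0.407 yaw 1.8858 [-0.29 -0.34 -0.17]
```

step_arm(commands=[[[0.8,-0.05,0],0,0.2],[[0.8,-0.05,0],0,0.2]])

```text
clock: 4.95
eef_pos: [537.3, -86.7, 253.2]
tcp_rot: [-3.14, 0.002, 1.886]
contact_force: [1.1, -8.8, -5.2]
opening: 0.407
```

```bash
python3 f.py
```

```text
t 4.95 pos_ax -248.99 lat 483.96 z 253.18 | F ax -8.69 lat -1.72 z -5.18 op 0.407 yaw 1.8863 [-1.18 -0.43 -0.2 ]
```

step_arm(commands=[[[0.8,-0.05,0],0,0.2],[[0.8,0,0],0,0.2]])

```text
clock: 5.2
eef_pos: [537.1, -86.3, 253.2]
tcp_rot: [-3.14, 0.005, 1.887]
contact_force: [0.1, -8.9, -5.0]
opening: 0.406
```

```bash
python3 f.py
```

```text
t 5.20 pos_ax -248.56 lat 483.89 z 253.18 | F ax -8.47 lat -2.63 z -4.96 op 0.406 yaw 1.8869 [-1.05 -0.4  -0.24]
```

Inner stop felt at about -248.9. I'll hold it at around 1 kg.

step_arm(commands=[[[0.9,-0.05,0],0,0.2],[[0.9,0,0],0,0.2]])

```text
clock: 5.45
eef_pos: [536.9, -85.9, 253.2]
tcp_rot: [-3.141, 0.008, 1.887]
contact_force: [0.4, -9.0, -4.8]
opening: 0.41
```

```bash
python3 f.py
```

```text
t 5.45 pos_ax -248.14 lat 483.83 z 253.20 | F ax -8.72 lat -2.43 z -4.83 op 0.410 yaw 1.8873 [-1.17 -0.43 -0.23]
```

step_arm(commands=[[[0.9,0,0],0,0.2],[[0.9,0,0],0,0.2]])

```text
clock: 5.7
eef_pos: [536.7, -85.5, 253.2]
tcp_rot: [-3.141, 0.011, 1.887]
contact_force: [0.6, -9.7, -5.3]
opening: 0.405
```

```bash
python3 f.py
```

```text
t 5.70 pos_ax -247.70 lat 483.75 z 253.19 | F ax -9.45 lat -2.42 z -5.28 op 0.405 yaw 1.8875 [-1.09 -0.36 -0.23]
```

step_arm(commands=[[[1.15,0,0],0,0.2],[[1.15,0,0],0,0.2]])

```text
clock: 5.95
eef_pos: [536.5, -85.0, 253.2]
tcp_rot: [3.141, 0.014, 1.888]
contact_force: [0.8, -10.8, -5.7]
opening: 0.409
```

```bash
python3 f.py
```

```text
t 5.95 pos_ax -247.10 lat 483.69 z 253.19 | F ax -10.48 lat -2.57 z -5.74 op 0.409 yaw 1.8878 [-1.4  -0.39 -0.28]
```

step_arm(commands=[[[1.15,0,0],0,0.2],[[1.15,0,0],0,0.2],[[1.15,0,0],0,0.2]])

```text
clock: 6.32
eef_pos: [536.1, -84.2, 253.2]
tcp_rot: [3.141, 0.02, 1.888]
contact_force: [1.1, -10.1, -6.3]
opening: 0.405
```

```bash
python3 f.py
```

```text
t 6.33 pos_ax -246.28 lat 483.57 z 253.16 | F ax -9.93 lat -2.13 z -6.30 op 0.405 yaw 1.8882 [-1.31 -0.38 -0.29]
```

```bash
sed -i 's/^p=/g=0;p=/' f.py; echo "print('grasp ax %.2f pitch %.4f'%(p@e-155*np.sin(s['tcp_rot'][1]),s['tcp_rot'][1]))" >> f.py
```

step_arm(commands=[[[-0.8,0,0],0,0.2],[[-1,0,0],0,0.2],[[-1.2,0,0],0,0.2],[[-1.2,0,0],0,0.2],[[-1.2,0,0],0,0.2]])

```text
clock: 6.95
eef_pos: [537.4, -88.2, 253.2]
tcp_rot: [3.141, 0.016, 1.887]
contact_force: [-1.5, 2.0, -1.9]
opening: 0.404
```

```bash
python3 f.py
```

```text
t 6.95 pos_ax -250.43 lat 483.60 z 253.16 | F ax 2.40 lat -0.76 z -1.90 op 0.404 yaw 1.8869 [ 0.67 -0.19 -0.22]
grasp ax -252.94 pitch 0.0162
```

step_arm(commands=[[[-1.2,0,0],0,0.2],[[-1.2,0,0],0,0.2],[[-1.2,0,0],0,0.2],[[-1.2,0,0],0,0.2],[[-1.2,0,0],0,0.2],[[-1.2,0,0],0,0.2],[[-1,0,0],0,0.2]])

```text
clock: 7.82
eef_pos: [540.1, -96.5, 253.1]
tcp_rot: [3.141, 0.016, 1.887]
contact_force: [-0.7, 2.6, -2.1]
opening: 0.412
```

```bash
python3 f.py
```

```text
t 7.83 pos_ax -259.18 lat 483.55 z 253.14 | F ax 2.67 lat 0.15 z -2.13 op 0.412 yaw 1.8867 [ 0.67 -0.16 -0.19]
grasp ax -261.64 pitch 0.0159
```

Travelled 12.3 mm; gentle from here.

step_arm(commands=[[[-0.8,0,0],0,0.2],[[-0.8,0,0],0,0.2],[[-0.8,0,0],0,0.2]])

```text
clock: 8.2
eef_pos: [540.9, -99.0, 253.2]
tcp_rot: [3.141, 0.016, 1.887]
contact_force: [-0.5, 3.0, -2.2]
opening: 0.407
```

```bash
python3 f.py
```

```text
t 8.20 pos_ax -261.75 lat 483.55 z 253.18 | F ax 2.96 lat 0.45 z -2.20 op 0.407 yaw 1.8867 [ 0.75 -0.21 -0.16]
grasp ax -264.22 pitch 0.0159
```

step_arm(commands=[[[-0.8,0,0],0,0.2],[[-0.8,0,0],0,0.2]])

```text
clock: 8.45
eef_pos: [541.4, -100.5, 253.2]
tcp_rot: [3.141, 0.016, 1.887]
contact_force: [0.5, 3.4, -2.5]
opening: 0.408
```

```bash
python3 f.py
```

```text
t 8.45 pos_ax -263.43 lat 483.53 z 253.19 | F ax 3.09 lat 1.58 z -2.47 op 0.408 yaw 1.8867 [ 0.73 -0.25 -0.19]
grasp ax -265.88 pitch 0.0158
```

step_arm(commands=[[[-0.8,0.05,0],0,0.2],[[-0.8,0.05,0],0,0.2],[[-0.8,0.05,0],0,0.2]])

```text
clock: 8.82
eef_pos: [542.2, -102.9, 253.2]
tcp_rot: [-3.141, 0.016, 1.887]
contact_force: [-0.4, 2.5, -2.8]
opening: 0.409
```

```bash
python3 f.py
```

```text
t 8.82 pos_ax -265.96 lat 483.59 z 253.19 | F ax 2.53 lat 0.45 z -2.78 op 0.409 yaw 1.8867 [ 0.69 -0.13 -0.19]
grasp ax -268.40 pitch 0.0157
```

step_arm(commands=[[[-0.8,0,0],0,0.2],[[-0.8,0,0],0,0.2]])

```text
clock: 9.07
eef_pos: [542.7, -104.6, 253.2]
tcp_rot: [-3.141, 0.016, 1.887]
contact_force: [-0.8, 2.5, -2.3]
opening: 0.406
```

```bash
python3 f.py
```

```text
t 9.07 pos_ax -267.67 lat 483.55 z 253.15 | F ax 2.64 lat 0.05 z -2.29 op 0.406 yaw 1.8867 [ 0.66 -0.23 -0.23]
grasp ax -270.10 pitch 0.0157
```

step_arm(commands=[[[-0.8,0,0],0,0.2],[[-0.8,0,0],0,0.2],[[-0.8,0,0],0,0.2]])

```text
clock: 9.45
eef_pos: [543.5, -107.0, 253.2]
tcp_rot: [-3.141, 0.016, 1.887]
contact_force: [-0.9, 2.1, -2.8]
opening: 0.407
```

```bash
python3 f.py
```

```text
t 9.45 pos_ax -270.24 lat 483.57 z 253.17 | F ax 2.30 lat -0.16 z -2.76 op 0.407 yaw 1.8866 [ 0.72 -0.19 -0.17]
grasp ax -272.67 pitch 0.0157
```

step_arm(commands=[[[-0.8,0,0],0,0.2],[[-0.8,0,0],0,0.2]])

```text
clock: 9.7
eef_pos: [544.0, -108.6, 253.2]
tcp_rot: [-3.141, 0.016, 1.887]
contact_force: [-0.4, 2.2, -3.4]
opening: 0.412
```

```bash
python3 f.py
```

```text
t 9.70 pos_ax -271.93 lat 483.56 z 253.16 | F ax 2.19 lat 0.27 z -3.36 op 0.412 yaw 1.8867 [ 0.69 -0.31 -0.25]
grasp ax -274.35 pitch 0.0156
```

Now at 25 mm, and the outer stop must come by 29 mm.

step_arm(commands=[[[-0.8,0,0],0,0.2],[[-0.8,0,0],0,0.2]])

```text
clock: 9.95
eef_pos: [544.4, -109.7, 253.1]
tcp_rot: [-3.141, 0.014, 1.886]
contact_force: [-1.0, 8.8, 0.4]
opening: 0.409
```

```bash
python3 f.py
```

```text
t 9.95 pos_ax -273.07 lat 483.53 z 253.14 | F ax 8.66 lat 1.75 z 0.38 op 0.409 yaw 1.8861 [ 1.7  -0.12 -0.12]
grasp ax -275.25 pitch 0.0141
```

step_arm(commands=[[[-0.8,0,0],0,0.2],[[-0.8,0,0],0,0.2]])

```text
clock: 10.2
eef_pos: [544.6, -110.1, 253.2]
tcp_rot: [-3.141, 0.011, 1.886]
contact_force: [-1.2, 7.4, -0.2]
opening: 0.406
```

```bash
python3 f.py
```

```text
t 10.20 pos_ax -273.47 lat 483.63 z 253.17 | F ax 7.44 lat 1.18 z -0.17 op 0.406 yaw 1.8857 [ 1.44 -0.11 -0.12]
grasp ax -275.24 pitch 0.0114
```

Outer stop felt at -275.25. I'll hold it at around 1 kg.

step_arm(commands=[[[-1.15,0,0],0,0.2],[[-1.15,0,0],0,0.2]])

```text
clock: 10.45
eef_pos: [544.8, -110.6, 253.2]
tcp_rot: [-3.14, 0.008, 1.885]
contact_force: [-1.5, 9.9, 0.2]
opening: 0.405
```

```bash
python3 f.py
```

```text
t 10.45 pos_ax -274.10 lat 483.71 z 253.17 | F ax 9.84 lat 1.61 z 0.19 op 0.405 yaw 1.8851 [ 1.7  -0.14 -0.09]
grasp ax -275.30 pitch 0.0077
```

step_arm(commands=[[[-1.2,0,0],0,0.2],[[-1.2,0,0],0,0.2],[[-1.2,0,0],0,0.2]])

```text
clock: 10.82
eef_pos: [545.3, -111.4, 253.2]
tcp_rot: [-3.139, 0.002, 1.885]
contact_force: [-1.9, 11.1, -0.5]
opening: 0.404
```

```bash
python3 f.py
```

```text
t 10.82 pos_ax -274.94 lat 483.86 z 253.17 | F ax 11.12 lat 1.59 z -0.49 op 0.404 yaw 1.8848 [ 1.71 -0.18 -0.07]
grasp ax -275.26 pitch 0.0020
```

step_arm(commands=[[[0.8,0,0],0,0.2],[[1.2,0,0],0,0.2],[[1.2,0,0],0,0.2],[[1.2,0,0],0,0.2],[[1.2,0,0],0,0.2],[[1.2,0,0],0,0.2],[[1.2,0,0],0,0.2],[[1.2,0,0],0,0.2],[[1.2,0,0],0,0.2],[[1,0,0],0,0.2]])

```text
clock: 12.08
eef_pos: [542.0, -101.4, 253.2]
tcp_rot: [-3.14, 0.006, 1.886]
contact_force: [0.2, -4.4, -4.1]
opening: 0.407
```

```bash
python3 f.py
```

```text
t 12.07 pos_ax -264.42 lat 483.86 z 253.20 | F ax -4.20 lat -1.17 z -4.09 op 0.407 yaw 1.8860 [-0.19 -0.36 -0.11]
grasp ax -265.30 pitch 0.0057
```

Needs +3.0 mm more.

step_arm(commands=[[[0.9,0,0],0,0.2],[[0.9,0,0],0,0.2],[[0.8,0,0],0,0.2],[[0,0,0],0,0.2]])

```text
clock: 12.58
eef_pos: [541.1, -98.7, 253.2]
tcp_rot: [-3.14, 0.006, 1.886]
contact_force: [0.7, -2.5, -5.2]
opening: 0.411
```

```bash
python3 f.py
```

```text
t 12.57 pos_ax -261.55 lat 483.88 z 253.19 | F ax -2.61 lat -0.11 z -5.19 op 0.411 yaw 1.8860 [-0.15 -0.37 -0.16]
grasp ax -262.42 pitch 0.0056
```

```bash
python3 -c "
from h import *
cv2.imwrite('pics/b.png',grab_frame('wrist'))"
```

step_arm(commands=[[[0,0,0],0,0.6],[[0,0,0],0,0.8],[[0,0,0],0,1],[[0,0,0],0,1],[[0,0,0],0,1],[[0,0,0],0,1]])

```text
clock: 13.38
eef_pos: [541.6, -98.3, 254.2]
tcp_rot: [-3.141, 0.006, 1.887]
contact_force: [0.0, -0.2, 1.5]
opening: 1.002
```

```bash
python3 f.py; python3 - <<'E'
from h import *
a=cv2.imread('pics/b.png');b=grab_frame('wrist');cv2.imwrite('pics/a.png',b)
g=lambda i,r:np.float32(cv2.cvtColor(i,cv2.COLOR_BGR2GRAY)[r])
for n,r in(("collar",np.s_[235:325,275:365]),("plate",np.s_[100:185,190:270])):print(n,cv2.phaseCorrelate(g(a,r),g(b,r)))
cv2.imwrite('pics/ab.png',cv2.resize(np.hstack([a,b]),(800,300)))
E
```

```text
t 13.38 pos_ax -261.31 lat 484.41 z 254.15 | F ax -0.15 lat -0.04 z 1.46 op 1.002 yaw 1.8866 [-0.02 -0.03 -0.02]
grasp ax -262.17 pitch 0.0056
collar ((-2.078568107838187, -0.6860919863490835), 0.9168455109772858)
plate ((-1.1468153866691821, 0.34684313617883333), 1.0394298179944357)
```

View pics/ab.png

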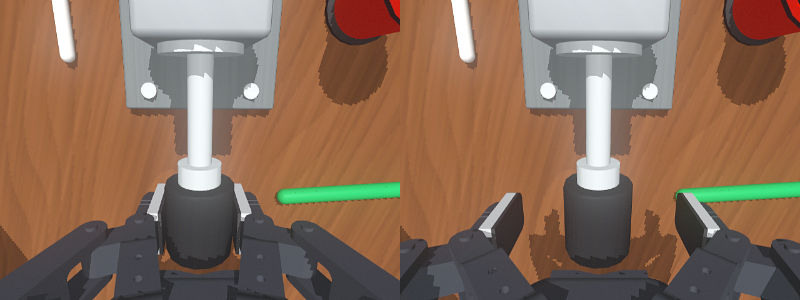

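Left half: gripped. Right half: released, with the knob standing free between the pads and no noticeable axial shift (under about 0.3 mm). Next I raise the arm clear.

step_arm(commands=[[[0,0,8],0,1],[[0,0,-15],0,1],[[0,0,-20],0,1],[[0,0,-25],0,1],[[0,0,-30],0,1],[[0,0,-30],0,1],[[0,0,-30],0,1],[[0,0,0],0,1],[[0,0,0],0,1]])

```text
clock: 14.55
eef_pos: [540.9, -97.4, 405.3]
tcp_rot: [3.141, 0.006, 1.886]
contact_force: [-0.2, 1.6, -0.9]
opening: 1.0
```

```bash
python3 f.py; python3 - <<'E'
from h import *
cv2.imwrite('pics/end.png',grab_frame('scene')[130:330,180:420].repeat(3,0).repeat(3,1)[:600,:720])
E
```

```text
t 14.55 pos_ax -260.29 lat 484.02 z 405.31 | F ax 1.64 lat 0.28 z -0.93 op 1.000 yaw 1.8864 [ 0.02  0.03 -0.01]
grasp ax -261.27 pitch 0.0063
```

View pics/end.png

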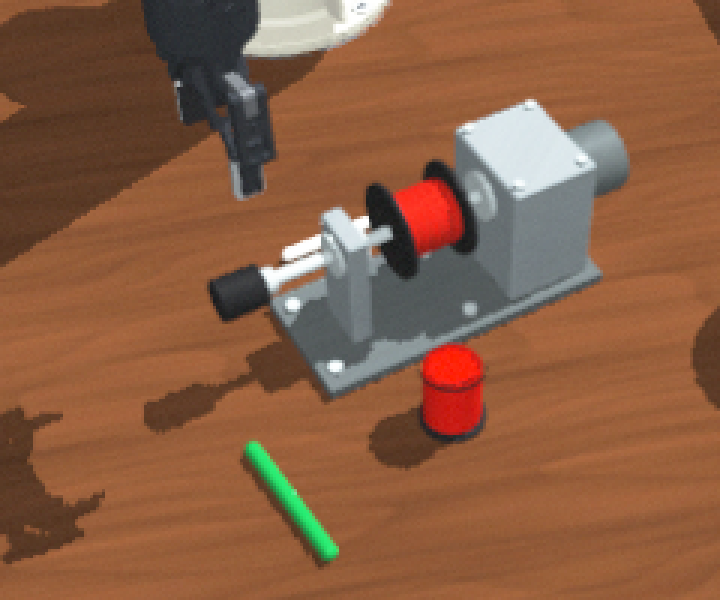

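The view shows the gripper well clear above the winder, the knob free at crop (238,291), and the spool, marker and glue stick undisturbed. Handing in.

```bash
python3 f.py; python3 -c "from rig import *;print(sign_off())"
```

```text
t 14.60 pos_ax -260.33 lat 484.15 z 405.32 | F ax 0.36 lat -0.08 z 0.16 op 1.003 yaw 1.8865 [-0.02 -0.01  0.02]
grasp ax -261.33 pitch 0.0065
the job is handed in; nothing more can be done
None
```

I checked the spindle's end float at about 25.9 mm, left the spindle halfway between its stops, and handed the job in at 14.6 s.

- **Inner stop:** felt at -249.4 mm along the axis and held for about 1.4 s. The force read 8.5–10.5 N.
- **Outer stop:** felt at -275.3 mm and held for about 0.9 s or more. The force read 7.4–11.1 N. All forces were read only between short moves. The highest axial reading was 11.1 N, below the 2 kg limit.
- **Final position:** released at -262.4 mm; the middle of the two stops is -262.3 mm. Pictures before and after release showed no shift beyond about 0.3 mm, by a rough estimate, because the camera itself moved about 1 mm.
- **Moving clear:** the gripper is about 150 mm above the knob, with near-zero force on it. In the last picture the spool, marker and glue stick look unmoved. The hats, phone and scissors were outside that crop, but the arm never went near them.

**Slips:**
- The first row of the retreat was an 8 mm move down instead of up. No contact showed, as the open jaws straddled the knob with clearance.
- While pressing on the stops the tool tilted by up to 0.02 rad, which I allowed for in the positions above.

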